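# Peel the top sorting tray off the stack in the drawer and hold it over the cut glass

## Task

The cut glass on the green mat needs a tray. Pull the plywood unit's drawer out to its stop and peel just the top metal tray off the stack inside by lifting one corner first, because the trays cling together and must not all come up; leave the other trays lying in the open drawer. Finish while still holding the tray in the gripper: keep it level and right way up in the air over the middle of the mat, about a hand's breadth (10 cm) above it, without knocking about the things on the bench.

Things in the scene. Friction and masses are not known exactly. Their poses are not given: they have to be found in the camera images.
- drawer (a joint): Travel of the unit's drawer in m: 0 is shut, 0.20 its stop fully out; starts up to 0.02 open. About 3 N of friction, it stays where left. Its 13 mm front reaches up to 123 mm above the bench; its plywood sides are low (top 54 mm above the bench); its floor is 26 mm above the bench.
- handle (a point): Middle of the dark steel bar handle on the drawer front: round bar 10 mm thick, 108 mm long, level, its centre 92 mm above the bench (35 mm below the unit's top) and 34 mm in front of the drawer front (29 mm free behind it). Its axes: the bar lies along y, the drawer opens towards -x, z up. Moves with the drawer.
- drawer_floor (a point): Point on the drawer's inner floor, 100 mm behind the inside of its front, mid-width; moves with the drawer, axes as the handle's. The stack stands near it (within 30 mm), 25 to 55 mm behind the front. The fixed plywood unit that holds the drawer is 250 deep x 270 wide x 127 mm high; with the drawer out the whole stack lies uncovered in front of it.
- tray: Top tray, the one to take: pressed aluminium, 142 (x) x 190 (y) x 28 mm high, 0.15 kg. Origin: middle of its underside; z up, x and y along the handle's within 0.03 rad. Rim: upright band 9 mm wide, 12 mm high all round (z 16 to 28 mm in its frame) with vertical faces; below it the walls slope inward. The rim rests flush on the next tray's equal rim: a grip over 12 mm deep takes that too.
- rest: The rest of the stack: four more such trays pressed tight into one piece, 142 x 190 x 64 mm, about 0.6 kg, standing loose on the drawer floor, held down only by its weight. Origin: middle of its underside, axes as the tray's. At the start the tray's origin is 48 mm above this one (top of the tray's rim 102 mm above the bench).
- corner_front_right (a point): The top tray's outside rim corner at its -x, -y end (by the drawer front, right side), top edge of the rim; 71 and 95 mm from the tray's middle. Near each corner, in the front and back walls, a bead snaps under one of the next tray: after 3.5 mm of play it holds with about 2 N and then slips off.
- corner_front_left (a point): The same at -x, +y; the back corners are alike. Turned up about the opposite corner the beads give one after another; turned up by 0.25 rad only the last may hold, and gives when the tray is lifted off. Pulled straight up all four hold at once with 7 N, about the weight of the stack, so it tends to come along.
- mat: Dark green cutting mat, 140 (x) x 170 (y) x 3 mm, lying fixed on the bench to the right of the drawer, with five flat pieces of coloured cut glass on it (up to 7 mm above the bench). Origin at the middle of its underside.
- cup_glass: Clear plastic pot with bits of glass, 101 mm wide, 90 mm high, standing behind the mat. Bystander. Origin at the middle of its underside.
- glass_cutter: Glass cutter, 145 mm long, 14 mm thick, lying across in front of the mat. Bystander. Origin at the middle of its underside.
- setting_block: Small wooden block, 32 x 60 x 22 mm, at the front on the left. Bystander. Origin at the middle of its underside.

How it is judged:
On the way, in this order (a step that is already met when the one before it is completed fails the run):
1. the drawer is pulled out to its stop (within 10 mm) (value of joint drawer above 0.19 m), for 0.2 s.
2. the top tray is turned up by one corner: tilted over 0.07 rad, along both its sides, with its middle risen less than 16 mm (so its opposite corner is still down), while the other trays lie flat (z of rest in the frame of drawer_floor below 0.006 m and angle between rest's own z axis and vertical below 0.05 rad and angle between tray's own z axis and vertical above 0.07 rad and (angle between tray's own x axis and vertical below 1.55 rad or angle between tray's own x axis and vertical above 1.592 rad) and (angle between tray's own y axis and vertical below 1.55 rad or angle between tray's own y axis and vertical above 1.592 rad) and z of tray in the frame of rest below 0.064 m), for 0.05 s.
3. the top tray is off, more than 40 mm clear of the other trays, which lie flat in the drawer (z of rest in the frame of drawer_floor below 0.006 m and angle between rest's own z axis and vertical below 0.05 rad and z of tray in the frame of rest above 0.088 m and contact force between tray and rest below 0.1 N), for 0.1 s.
At the end, for the whole second after the job is handed in: The gripper holds the top tray still, upright and level (0.2 rad), its middle within 50 mm of the mat's middle, its underside 50 to 180 mm above the bench, touching nothing else; the drawer is still out (0.185 m) and the other trays lie flat in it (value of joint drawer above 0.185 m and z of rest in the frame of drawer_floor between -0.006 and 0.006 m and angle between rest's own z axis and vertical below 0.05 rad and contact force between the fingers and tray above 1 N and horizontal distance between tray and mat below 0.05 m and z of tray in the frame of mat between 0.05 and 0.18 m and angle between tray's own z axis and vertical below 0.2 rad and linear speed of tray below 0.03 m/s and contact force between tray and mat below 0.1 N and contact force between tray and rest below 0.1 N and contact force between tray and cup_glass below 0.1 N); the arm keeps its last pose, push and grip.
It fails at once if the other trays are lifted along (over 15 mm, or tipped over 0.1 rad) (z of rest in the frame of drawer_floor above 0.015 m or angle between rest's own z axis and vertical above 0.1 rad).
It fails at once if a bystander is knocked (moved over 30 mm) (distance of any of cup_glass, glass_cutter, setting_block from where it was at the start of the episode above 0.03 m).
It also fails if it takes over 58 s, if anything falls off the work surface, if the arm or the gripper's body presses on something with over 40 N, if the wrist force passes 120 N, or if a joint passes its speed limit or range.

## Robot

A 7-joint arm with a two-finger parallel gripper is mounted at the origin on a cart in front of the work surface, level with it; the furniture and walls round the work are solid. World frame = base frame: x ahead of the robot, y to its left, z up, the work surface at z = 0. Lengths are in m, angles in rad, forces in N, time in s.
With the tool pointing down it reaches from about 0.375 to 0.925 m from the base axis. Payload 3.1 kg.
Tool frame: the origin (TCP) lies at the very end of the fingers, on their centre line; the grasp point (between the pads) lies 19 mm behind it; z points along the fingers, x is the direction in which the jaws open and shut, and the axes are right-handed (so a half turn about z gives the same grasp; the last joint's range is limited). The gripper opens to 85 mm and grips with 20 to 120 N. Pads are 22 mm wide; open, the fingers measure 114 mm over their backs; the gripper's body (76 mm by 85 mm) begins 54 mm behind the grasp point. The pads swing forward as they close: fully open they stand 13 mm farther back than shut.
Start: joints at [-1.272, 0.383, 0.044, 1.598, -0.018, 1.161, -0.05], TCP at [0.251, 0.6, 0.231] pointing down, gripper open.
Joint ranges: [-2.61, 2.61], [-0.41, 2.15], [-1.48, 1.57], [0, 2.5], [-1.57, 4.71], [0.05, 1.97], [-2.85, 2.85]. Speed limits (rad/s): [2.79, 2.79, 3.14, 3.14, 3.14, 3.14, 3.14].

## Interface

Orientations are given as a unit quaternion [x, y, z, w].
In Python, from workcell import env gives the robot as it stands.
- The arm moves only by the tool servo_tool, never from a script. Its argument "targets" is text: rows parted by semicolons, each of 6 numbers parted by spaces: the shift along the world's x, y, z as a fraction of full scale, then the turn, a rotation vector about the world's x, y, z as a fraction of full scale. In form: x y z rx ry rz; .... A call has exactly 5 rows; each row is the pose to reach, as a shift and turn from the pose commanded when the call began; what a row does not reach only later rows make up. Full scale, the value 1, is 0.3 m for a shift and 0.5 rad for a turn. A row lasts 1/10 s, in which the tool goes at most 50 mm and 8.59 degrees, less where a joint would pass 70% of its speed; a pose out of reach is approached as far as the arm can. A call with a number of a shift or a turn outside -1 to 1 is refused whole. A call with a gripper value outside its range is refused whole. "gripper" is the closure, from 0 (fully open) to 1 (shut), set as the call begins (left out, the last holds). The fingers move at their own pace and stop on an object; "grip_force" is the grip in N (left out, the last holds). Time passes only in rows, so rows that repeat a pose let the fingers close, or fill a call up. It gives the time, the measured TCP pose, the force and the opening at its end, in the units of the state.
- env.sense(): the state, without advancing time (a new reading comes with each control period).
- env.capture(name): name is "scene" or "top"; returns a dict with "image" (420x560x3 uint8, red, green, blue), "K" (3x3 intrinsics, pixels), "R" (3x3) and "t" (3): a world point X has camera coordinates R X + t. Camera axes: x right, y down, z forward; pixel columns grow to the right and rows downward; lengths in m; the calibration is good to about 2 mm. A picture is of the moment at which its call begins. There is no depth.
- env.hand_in(): hands the job in, once; it reports no verdict.
The state is a dict: "time": time; "joints": joint angles; "qvel": joint speeds; "effort": joint torques, N m; "tool_pos": TCP position; "orientation": TCP orientation; "contact_force": force on the tool from outside, world axes, zero at the start; "wrist_torque": the same for the moment, N m; "opening": finger opening in m.
Only numpy, scipy, OpenCV 4.12 (cv2) and the standard library are available. Lean on these libraries where they do the work, as an engineer would, in place of code of your own. Each camera call takes 0.05 s, during which the arm holds its last target.

## Working session

There is one attempt and no reset: what is moved stays moved. The work goes in short steps, Python scripts to look and compute and a tool call to move; the robot and the scene stay as the last step left them, time stands still between calls to the robot, and variables do not carry over. Pictures are saved under pics/ and viewed, and the job is handed in when it is done.

Besides the shell and the picture viewer there is one more tool, called after "Call:" as name(argument=value, ...), one argument or row to a line, values as JSON. servo_tool: Moves the arm, as the interface text tells. Shift numbers are shares of 0.3 m and turn numbers shares of 0.5 rad, none past 1 either way. Its arguments: {"type":"object","properties":{"targets":{"type":"string"},"gripper":{"type":"number"},"grip_force":{"type":"number"}},"required":["targets"]}

```bash
mkdir -p pics; ls
cat > h.py <<'E'
import numpy as np, cv2, pickle
from workcell import env
def cap(name,fn):
    d=env.capture(name); pickle.dump(d,open(f'pics/{fn}.pkl','wb')); cv2.imwrite(f'pics/{fn}.png',d['image'][:,:,::-1]); return d
def load(fn): return pickle.load(open(f'pics/{fn}.pkl','rb'))
def ray(d,u,v):
    K,R,t=map(np.array,(d['K'],d['R'],d['t'])); c=-R.T@t
    r=R.T@np.linalg.inv(K)@np.array([u,v,1.]); return c,r
def onz(d,u,v,z):
    c,r=ray(d,u,v); return c+r*(z-c[2])/r[2]
def proj(d,X):
    p=np.array(d['K'])@(np.array(d['R'])@np.array(X)+np.array(d['t'])); return p[:2]/p[2]
def tri(obs):
    A=np.zeros((3,3));b=np.zeros(3)
    for d,(u,v) in obs:
        c,r=ray(d,u,v); r=r/np.linalg.norm(r); P=np.eye(3)-np.outer(r,r); A+=P;b+=P@c
    X=np.linalg.solve(A,b); return X,[np.linalg.norm(proj(d,X)-np.array(o)) for d,o in obs]
E
python3 - <<'E'
from h import *
print(env.sense())
for n in("scene","top"):
    d=cap(n,n+'0'); print(n,d['K'],d['R'],d['t'])
E
```

```text
pics
{'time': 0.0, 'joints': array([-1.27178825,  0.38380643,  0.04381684,  1.59961575, -0.01792132,
        1.16122151, -0.04988212]), 'qvel': array([ 0.00134028, -0.00011835,  0.0001646 , -0.00139215,  0.00090134,
        0.001955  ,  0.00072911]), 'effort': array([-3.27053226e-05, -4.33467364e+01,  1.02477126e+00, -2.49519414e+01,
        1.06958734e-02,  1.14456870e-02, -3.42566466e-06]), 'tool_pos': array([0.2508262 , 0.598604  , 0.22988601]), 'orientation': array([ 8.32579646e-01,  5.53903751e-01, -1.07385468e-03,  7.83807005e-04]), 'contact_force': array([ 0.3765003 ,  0.8881445 , -0.97328321]), 'wrist_torque': array([-0.02224744,  0.02466659, -0.02458818]), 'opening': 0.08505803394629673}
scene [[438.13594818   0.         280.25795153]
 [  0.         438.13594818 206.34303513]
 [  0.           0.           1.        ]] [[-0.86672549 -0.49874488 -0.00636239]
 [-0.26943076  0.47887883 -0.83551309]
 [ 0.41975469 -0.72244627 -0.5494337 ]] [0.60739205 0.13315348 1.15374916]
top [[427.32710338   0.         284.62432481]
 [  0.         427.32710338 205.50992951]
 [  0.           0.           1.        ]] [[ 0.13238564 -0.99119473  0.0026546 ]
 [-0.9686522  -0.12994186 -0.21172631]
 [ 0.21020694  0.02545814 -0.97732539]] [0.18312524 0.59578381 0.97584265]
```

View pics/scene0.png

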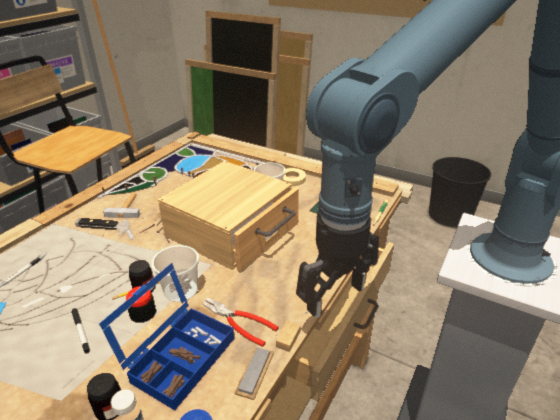

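View pics/top0.png

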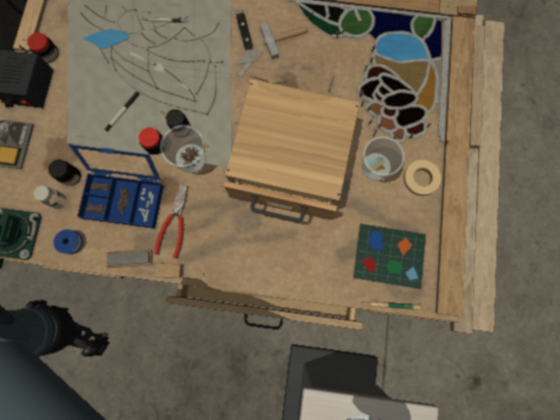

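Run:
```python
from h import *
d=load('top0'); im=d['image'][60:320,200:460,::-1]; cv2.imwrite('pics/topz.png',cv2.resize(im,None,fx=2.3,fy=2.3,interpolation=cv2.INTER_CUBIC))
d=load('scene0'); im=d['image'][140:300,140:420,::-1]; cv2.imwrite('pics/scz.png',cv2.resize(im,None,fx=2.8,fy=2.8,interpolation=cv2.INTER_CUBIC))
d=load('top0')
for n,(u,v),z in [('mat',(390,256),0),('handle',(281,212),.092),('cup',(382,160),0),('cutter',(390,305),0),('blk',(168,270),0),('pot2',(190,150),0),('pliers',(170,245),0),('benchedge',(280,295),0)]: print(n,onz(d,u,v,z).round(3))
```

```text
mat [ 0.486 -0.018  0.   ]
handle [0.543 0.266 0.092]
cup [0.736 0.023 0.   ]
cutter [ 0.366 -0.028  0.   ]
blk [0.378 0.529 0.   ]
pot2 [0.696 0.531 0.   ]
pliers [0.44  0.536 0.   ]
benchedge [0.354 0.244 0.   ]
```

View pics/topz.png

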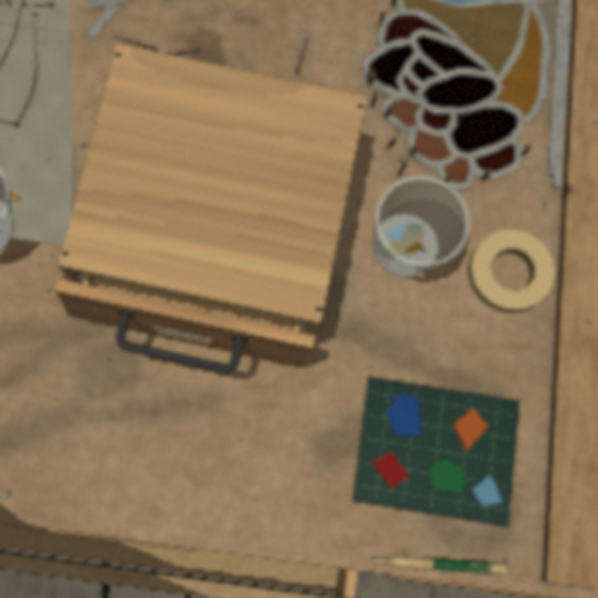

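View pics/scz.png

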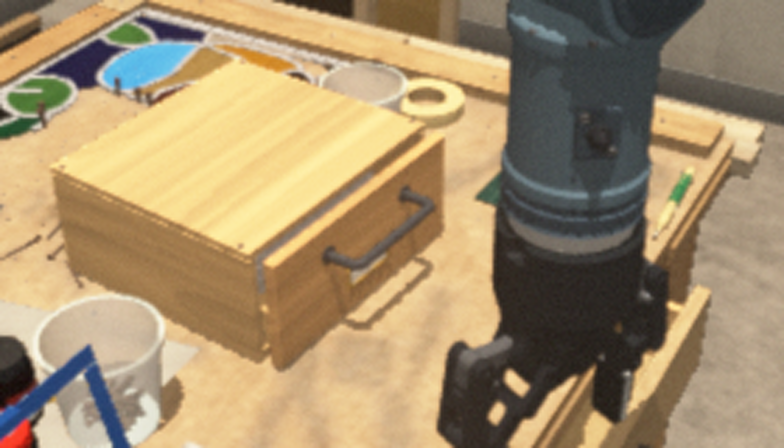

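Run:
```python
from h import *
T=load('top0');S=load('scene0')
t=lambda x,y:(T,(200+(x+.5)/2.3-.5,60+(y+.5)/2.3-.5)); s=lambda x,y:(S,(140+(x+.5)/2.8-.5,140+(y+.5)/2.8-.5))
for n,a,b in [('hL',t(124,347),s(352,265)),('hR',t(236,367),s(430,207)),('unit back L?',t(119,43),s(52,170)),('unit front L',t(63,265),s(257,258)),('drawer front L top outer',t(58,290),s(268,268)),('drawer front R',t(312,345),s(440,143))]:
    print(n,*[q if isinstance(q,list) else q.round(4) for q in tri([a,b])])
p=[onz(T,*t(*q)[1],.127) for q in [(119,43),(365,103),(320,318),(63,265)]]
for q in p: print(q.round(4))
m=[onz(T,*t(*q)[1],.003) for q in [(368,377),(519,402),(508,525),(354,500)]]
print('mat',np.mean(m,0),m)
h=[onz(T,*t(*q)[1],.092) for q in [(124,348),(236,367)]];print(h)
```

```text
hL [0.5443 0.3333 0.0897] [np.float64(2.544939028073576), np.float64(2.415897245623818)]
hR [0.5351 0.2146 0.0861] [np.float64(0.5166157987989435), np.float64(0.4545779921828328)]
unit back L? [0.8582 0.3814 0.1208] [np.float64(0.4514130681826245), np.float64(0.4088922059612896)]
unit front L [0.6066 0.4007 0.1208] [np.float64(0.7975224623464975), np.float64(0.7720839102514039)]
drawer front L top outer [0.5861 0.4045 0.1182] [np.float64(1.651787725284487), np.float64(1.6137916325095645)]
drawer front R [0.5631 0.1421 0.1111] [np.float64(0.6192593025011259), np.float64(0.5119857840045515)]
[0.8559 0.381  0.127 ]
[0.8225 0.1159 0.127 ]
[0.5866 0.1382 0.127 ]
[0.6067 0.4005 0.127 ]
mat [ 0.48704922 -0.01703649  0.003     ] [array([0.55779989, 0.06569078, 0.003     ]), array([ 0.55207346, -0.10248526,  0.003     ]), array([ 0.41692095, -0.09917762,  0.003     ]), array([0.42140257, 0.06782614, 0.003     ])]
[array([0.53721339, 0.33045531, 0.092     ]), array([0.53283159, 0.21423035, 0.092     ])]
```

Call:
servo_tool(
  targets="0.06 -0.07 0 0 0 -0.17; 0.13 -0.14 0 0 0 -0.34; 0.19 -0.22 0 0 0 -0.5; 0.25 -0.29 0 0 0 -0.67; 0.32 -0.36 0 0 0 -0.84",
  gripper=0.62,
  grip_force=60,
)

```text
time: 0.6
tool_pos: [0.3471, 0.4902, 0.2306]
orientation: [0.93, 0.367, -0.001, 0.0]
contact_force: [0.1, 0.3, 0.0]
opening: 0.0325
```

Call:
servo_tool(
  targets="0.06 -0.07 0 0 0 -0.17; 0.13 -0.14 0 0 0 -0.34; 0.19 -0.22 0 0 0 -0.5; 0.25 -0.29 0 0 0 -0.67; 0.32 -0.36 0 0 0 -0.84",
)

```text
time: 1.1
tool_pos: [0.444, 0.3818, 0.2311]
orientation: [0.987, 0.164, -0.0, 0.0]
contact_force: [1.0, -0.5, 0.8]
opening: 0.0325
```

Call:
servo_tool(
  targets="0.06 -0.07 0 0 0 -0.17; 0.13 -0.14 0 0 0 -0.34; 0.19 -0.22 0 0 0 -0.5; 0.25 -0.29 0 0 0 -0.67; 0.32 -0.36 0 0 0 -0.83",
)

```text
time: 1.6
tool_pos: [0.5404, 0.2736, 0.2312]
orientation: [0.999, -0.044, -0.0, -0.0]
contact_force: [0.0, 0.1, 0.4]
opening: 0.0323
```

Run:
```python
from h import *
a=cap('top','top1');b=cap('scene','scene1')
im=a['image'][130:280,210:360,::-1]; A=cv2.resize(im,(400,400),interpolation=cv2.INTER_CUBIC)
im=b['image'][130:280,180:330,::-1]; B=cv2.resize(im,(400,400),interpolation=cv2.INTER_CUBIC)
cv2.imwrite('pics/c1.png',np.hstack([A,B]))
```

```text
(no output)
```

View pics/c1.png

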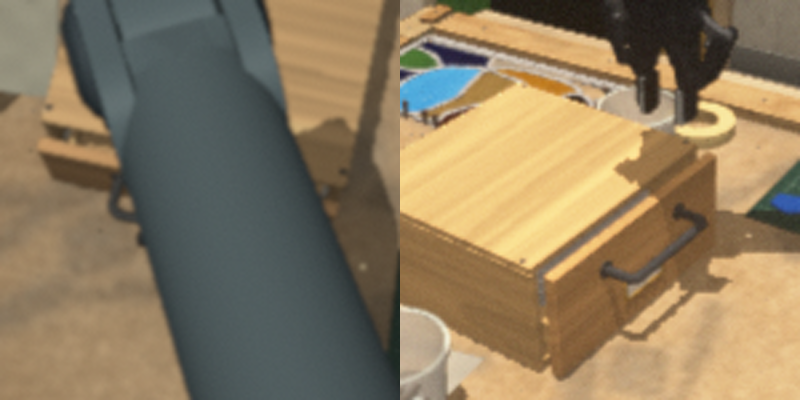

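Run:
```python
from h import *
S=load('scene1');T=load('top0')
for x,y in [(235,275),(302,218)]: print(onz(S,179.7+x/2.667,129.7+y/2.667,.092))
L=tri([(S,(179.7+235/2.667,129.7+275/2.667)),(T,(199.7+124/2.3,59.7+348/2.3))]);print(L)
R=tri([(S,(179.7+302/2.667,129.7+218/2.667)),(T,(199.7+237/2.3,59.7+368/2.3))]);print(R,(L[0]+R[0])/2)
im=T['image'][195:225,245:315,::-1]; cv2.imwrite('pics/hz.png',cv2.resize(im,None,fx=11,fy=11,interpolation=cv2.INTER_CUBIC))
im=S['image'][200:240,255:315,::-1]; cv2.imwrite('pics/hs.png',cv2.resize(im,None,fx=11,fy=11,interpolation=cv2.INTER_CUBIC))
```

```text
[0.54701909 0.32843809 0.092     ]
[0.53794916 0.21366204 0.092     ]
(array([0.54035053, 0.33177504, 0.09545415]), [np.float64(1.611428614053003), np.float64(1.702729397960606)])
(array([0.53452143, 0.21417795, 0.0927248 ]), [np.float64(1.059486701966298), np.float64(1.2083937020172044)]) [0.53743598 0.2729765  0.09408947]
```

View pics/hz.png

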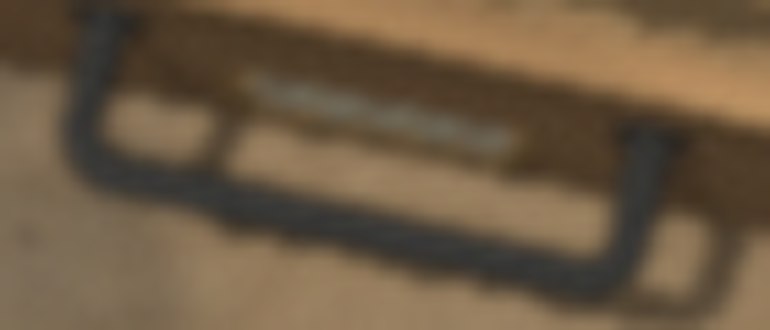

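View pics/hs.png

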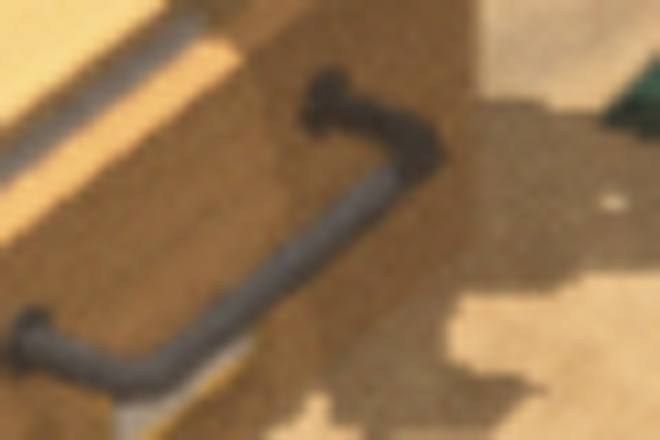

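Run:
```python
from h import *
S=load('scene1');T=load('top0')
t=lambda x,y:(T,(244.55+x/11,194.55+y/11)); s=lambda x,y:(S,(254.55+x/11,199.55+y/11))
# bar as intersection of back-projected planes
def plane(d,p,q):
    c,a=ray(d,*p);_,b=ray(d,*q); n=np.cross(a,b); n/=np.linalg.norm(n); return n,n@c
n1,d1=plane(*[T],t(150,182)[1],t(540,270)[1]); n2,d2=plane(S,s(150,370)[1],s(400,175)[1])
for y in(.22,.27,.32):
    A=np.array([n1[[0,2]],n2[[0,2]]]); print(y,np.linalg.solve(A,[d1-n1[1]*y,d2-n2[1]*y]))
```

```text
0.22 [0.52846921 0.09606293]
0.27 [0.53267513 0.098363  ]
0.32 [0.53688105 0.10066307]
```

Call:
servo_tool(
  targets="-0.03 0 -0.07 0 0 0; -0.03 0 -0.14 0 0 0; -0.03 0 -0.22 0 0 0; -0.03 0 -0.3 0 0 0; -0.03 0 -0.33 0 0 0",
)

```text
time: 2.2
tool_pos: [0.5284, 0.2746, 0.1294]
orientation: [0.999, -0.041, -0.002, 0.001]
contact_force: [-0.1, -0.2, -0.5]
opening: 0.0327
```

Run:
```python
from h import *
b=cap('scene','scene2');print(env.sense()['tool_pos'])
im=b['image'][150:270,220:340,::-1]; B=cv2.resize(im,(600,600),interpolation=cv2.INTER_CUBIC)
cv2.imwrite('pics/c2.png',B)
```

```text
[0.52818777 0.27446235 0.12899699]
```

View pics/c2.png

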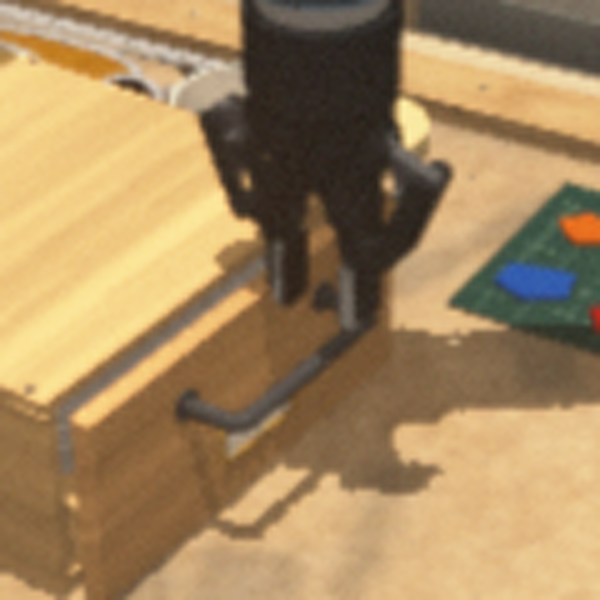

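Call:
servo_tool(
  targets="0.01 0 -0.05 0 0 0; 0.01 0 -0.1 0 0 0; 0.01 0 -0.15 0 0 0; 0.01 0 -0.19 0 0 0; 0.01 0 -0.19 0 0 0",
)

```text
time: 2.75
tool_pos: [0.5405, 0.2755, 0.0799]
orientation: [0.999, -0.042, 0.006, -0.002]
contact_force: [1.9, -2.3, 12.5]
opening: 0.0329
```

Call:
servo_tool(
  targets="0 0 0 0 0 0; 0 0 0 0 0 0; 0 0 0 0 0 0; 0 0 0 0 0 0; 0 0 0 0 0 0",
  gripper=1,
)

```text
time: 3.25
tool_pos: [0.537, 0.2759, 0.0777]
orientation: [0.999, -0.041, 0.003, -0.001]
contact_force: [3.0, -1.3, 9.3]
opening: 0.0077
```

Run:
```python
from h import *
b=cap('scene','scene3')
im=b['image'][150:270,220:340,::-1]; B=cv2.resize(im,(600,600),interpolation=cv2.INTER_CUBIC)
cv2.imwrite('pics/c3.png',B)
```

```text
(no output)
```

View pics/c3.png

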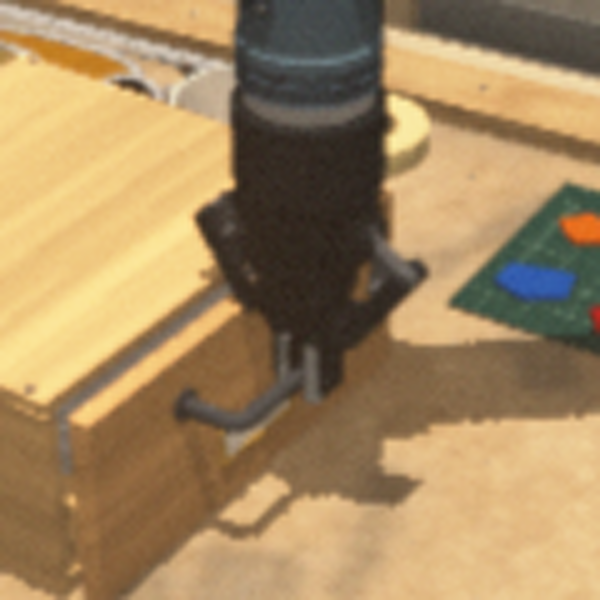

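Call:
servo_tool(
  targets="-0.02 0 0.02 0 0 0; -0.07 0.005 0.02 0 0 0; -0.12 0.01 0.02 0 0 0; -0.17 0.015 0.02 0 0 0; -0.22 0.02 0.02 0 0 0",
)

```text
time: 3.8
tool_pos: [0.465, 0.2824, 0.0779]
orientation: [0.999, -0.04, -0.0, 0.0]
contact_force: [4.3, 4.6, -14.4]
opening: 0.0075
```

Call:
servo_tool(
  targets="-0.05 0.005 0 0 0 0; -0.1 0.01 0 0 0 0; -0.15 0.013 0 0 0 0; -0.2 0.015 0 0 0 0; -0.25 0.02 0 0 0 0",
)

```text
time: 4.3
tool_pos: [0.3897, 0.2892, 0.0779]
orientation: [0.999, -0.04, -0.0, -0.001]
contact_force: [4.4, 8.5, -21.1]
opening: 0.0073
```

Call:
servo_tool(
  targets="-0.04 0.015 -0.015 0 0 0; -0.08 0.02 -0.015 0 0 0; -0.12 0.025 -0.015 0 0 0; -0.15 0.03 -0.015 0 0 0; -0.17 0.03 -0.015 0 0 0",
)

```text
time: 4.8
tool_pos: [0.3494, 0.2931, 0.0777]
orientation: [0.999, -0.042, 0.007, -0.0]
contact_force: [24.4, -9.8, -9.1]
opening: 0.0077
```

Call:
servo_tool(
  targets="0.015 -0.01 0 0 0 0; 0.015 -0.01 0 0 0 0; 0.015 -0.01 0 0 0 0; 0.015 -0.01 0 0 0 0; 0.015 -0.01 0 0 0 0",
  gripper=0.62,
)

```text
time: 5.3
tool_pos: [0.3456, 0.2931, 0.0768]
orientation: [0.999, -0.04, -0.0, 0.0]
contact_force: [-0.9, -2.7, 6.6]
opening: 0.0323
```

Call:
servo_tool(
  targets="0 0 0.07 0 0 0; 0 0 0.15 0 0 0; 0 0 0.3 0 0 0; 0 0 0.45 0 0 0; 0 0 0.58 0 0 0",
)

```text
time: 5.8
tool_pos: [0.345, 0.2934, 0.252]
orientation: [0.999, -0.04, -0.0, 0.0]
contact_force: [0.4, 1.5, 0.0]
opening: 0.0325
```

Run:
```python
from h import *
s=env.sense();print(s['tool_pos'],s['contact_force'])
a=cap('top','top4');b=cap('scene','scene4')
```

```text
[0.34501794 0.29341612 0.25204407] [0.42864769 1.46839283 0.00575488]
```

View pics/top4.png

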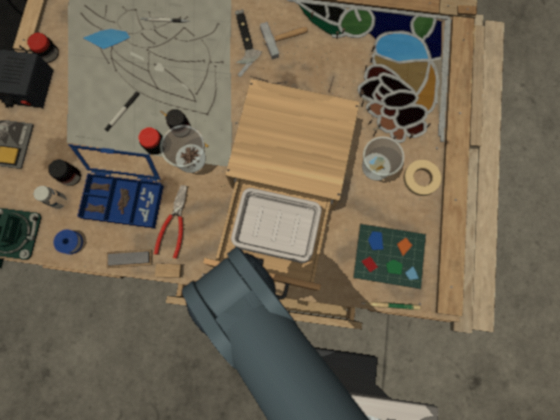

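View pics/scene4.png

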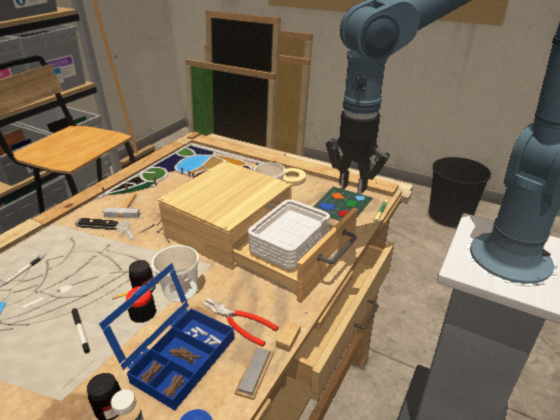

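Run:
```python
from h import *
T=load('top4');S=load('scene4')
cv2.imwrite('pics/t4.png',cv2.resize(T['image'][175:275,215:345,::-1],None,fx=6,fy=6,interpolation=cv2.INTER_CUBIC))
cv2.imwrite('pics/s4.png',cv2.resize(S['image'][190:280,235:345,::-1],None,fx=6.5,fy=6.5,interpolation=cv2.INTER_CUBIC))
```

```text
(no output)
```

View pics/t4.png

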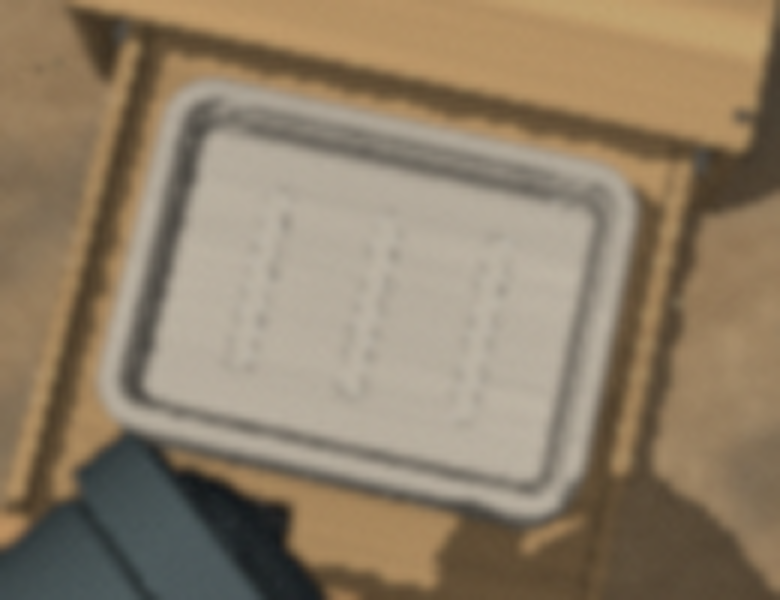

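View pics/s4.png

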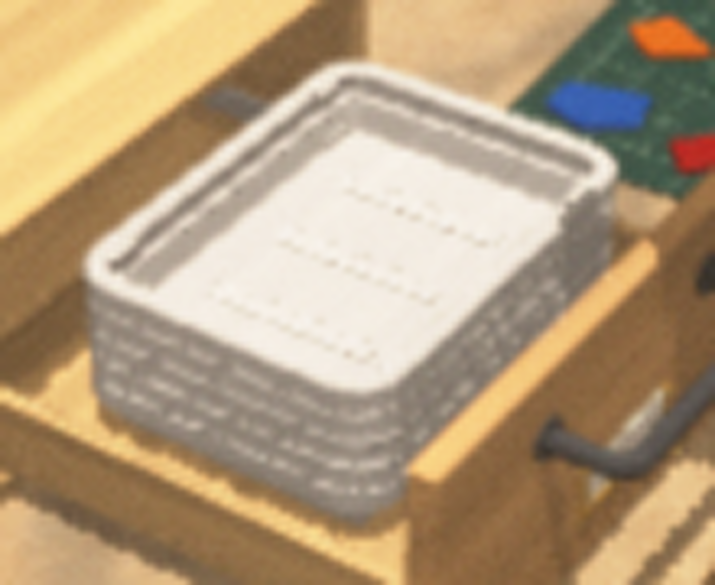

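Run:
```python
from h import *
T=load('top4');S=load('scene4')
L=lambda p,q:np.cross([*p,1],[*q,1])
X=lambda a,b:(lambda v:v[:2]/v[2])(np.cross(a,b))
tl,tb,tr,tf=L((165,130),(103,380)),L((215,80),(600,165)),L((637,215),(590,470)),L((150,437),(500,518))
sl,sb,sr,sf=L((110,300),(310,390)),L((100,240),(315,75)),L((380,63),(600,150)),L((405,378),(600,198))
tp=lambda p:(T,(214.58+p[0]/6,174.58+p[1]/6)); sp=lambda p:(S,(234.58+p[0]/6.5,189.58+p[1]/6.5))
Q=[]
for n,a,b,c,d in [('FL',tf,tl,sf,sl),('FR',tf,tr,sf,sr),('BR',tb,tr,sb,sr),('BL',tb,tl,sb,sl)]:
    o=[tp(X(a,b)),sp(X(c,d))]; P,e=tri(o); q=onz(T,*o[0][1],.102); qs=onz(S,*o[1][1],.102); Q.append(q); print(n,P.round(4),np.round(e,1),q.round(4),qs.round(4))
Q=np.array(Q);print(Q.mean(0))
for i,j in[(0,1),(1,2),(2,3),(3,0)]: v=Q[i]-Q[j];print(np.linalg.norm(v),np.arctan2(v[1],v[0]))
# drawer/unit front
```

```text
FL [0.4529 0.3737 0.0954] [1.5 1.5] [0.449  0.3715 0.102 ] [0.4525 0.3815 0.102 ]
FR [0.4339 0.1829 0.0971] [1.  0.9] [0.4312 0.1824 0.102 ] [0.4335 0.1902 0.102 ]
BR [0.5743 0.1738 0.1035] [0.4 0.3] [0.5739 0.1734 0.102 ] [0.5763 0.1717 0.102 ]
BL [0.595  0.3617 0.0977] [1.5 1.4] [0.5906 0.3596 0.102 ] [0.5954 0.3667 0.102 ]
[0.51118384 0.27171855 0.102     ]
0.1899512486266119 1.4770924412666766
0.14291002274456735 3.0784107559949145
0.18699319734436476 -1.6606814922550268
0.1421363008326273 -0.08384131853145584
```

Call:
servo_tool(
  targets="0.02 -0.02 -0.01 0 0 0.16; 0.04 -0.04 -0.02 0 0 0.32; 0.06 -0.06 -0.02 0 0 0.48; 0.08 -0.07 -0.03 0 0 0.64; 0.1 -0.09 -0.04 0 0 0.79",
)

```text
time: 6.4
tool_pos: [0.3747, 0.2663, 0.2371]
orientation: [0.987, 0.159, -0.001, 0.001]
contact_force: [-0.9, -0.6, 0.9]
opening: 0.0321
```

Call:
servo_tool(
  targets="0.02 -0.02 -0.01 0 0 0.16; 0.04 -0.04 -0.02 0 0 0.32; 0.06 -0.06 -0.02 0 0 0.48; 0.08 -0.07 -0.03 0 0 0.64; 0.1 -0.09 -0.04 0 0 0.79",
)

```text
time: 6.9
tool_pos: [0.4047, 0.2394, 0.2251]
orientation: [0.937, 0.349, -0.001, 0.0]
contact_force: [-0.3, -0.4, 0.2]
opening: 0.0323
```

Call:
servo_tool(
  targets="0.02 -0.02 -0.01 0 0 0.16; 0.04 -0.04 -0.02 0 0 0.32; 0.06 -0.06 -0.02 0 0 0.48; 0.08 -0.07 -0.03 0 0 0.64; 0.1 -0.09 -0.04 0 0 0.79",
)

```text
time: 7.4
tool_pos: [0.4346, 0.2125, 0.2131]
orientation: [0.85, 0.526, -0.001, 0.0]
contact_force: [0.2, -0.6, 0.1]
opening: 0.0323
```

Call:
servo_tool(
  targets="0.02 -0.02 -0.01 0 0 0.16; 0.04 -0.04 -0.02 0 0 0.32; 0.06 -0.06 -0.02 0 0 0.48; 0.08 -0.07 -0.03 0 0 0.64; 0.1 -0.09 -0.04 0 0 0.77",
)

```text
time: 7.9
tool_pos: [0.4646, 0.1856, 0.2011]
orientation: [0.734, 0.679, -0.001, -0.0]
contact_force: [-0.3, -0.2, 0.1]
opening: 0.0324
```

Run:
```python
from h import *
s=env.sense();print(s['tool_pos'],s['orientation'],s['joints'],s['contact_force'])
q=s['orientation'];print(2*np.arctan2(q[1],q[0]))
a=cap('top','top5');b=cap('scene','scene5')
cv2.imwrite('pics/c5.png',np.hstack([cv2.resize(a['image'][165:285,215:345,::-1],(400,370)),cv2.resize(b['image'][150:280,225:365,::-1],(400,370))]))
```

```text
[0.46461875 0.18559774 0.20105061] [ 7.33976126e-01  6.79173904e-01 -1.32327045e-03 -3.21916434e-04] [-0.9409221   0.13653519  0.51792555  2.00152265 -0.07864677  1.02535616
  1.10731209] [-0.31904444 -0.24954076  0.11928839]
1.4932748004575163
```

View pics/c5.png

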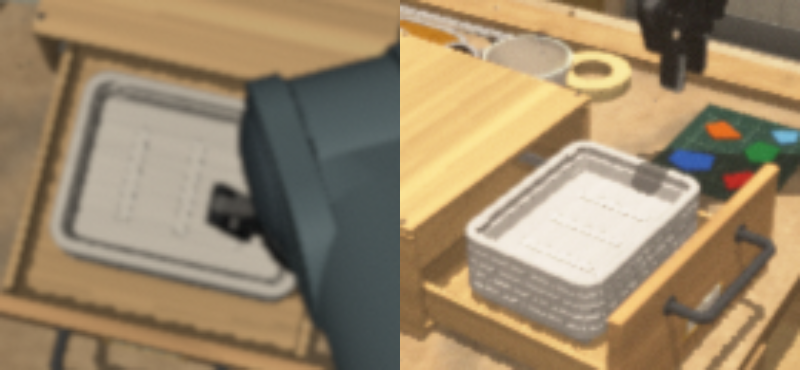

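Call:
servo_tool(
  targets="0 0 -0.06 0 0 0; 0 0 -0.12 0 0 0; 0 0 -0.18 0 0 0; 0 0 -0.24 0 0 0; 0 0 -0.27 0 0 0",
)

```text
time: 8.5
tool_pos: [0.4635, 0.1854, 0.1195]
orientation: [0.736, 0.677, -0.002, -0.001]
contact_force: [-0.1, 0.1, 0.5]
opening: 0.0324
```

Run:
```python
from h import *
s=env.sense();print(s['tool_pos'])
b=cap('scene','scene6')
cv2.imwrite('pics/c6.png',cv2.resize(b['image'][170:250,270:370,::-1],None,fx=7,fy=7,interpolation=cv2.INTER_CUBIC))
```

```text
[0.46348747 0.18535289 0.11950182]
```

View pics/c6.png

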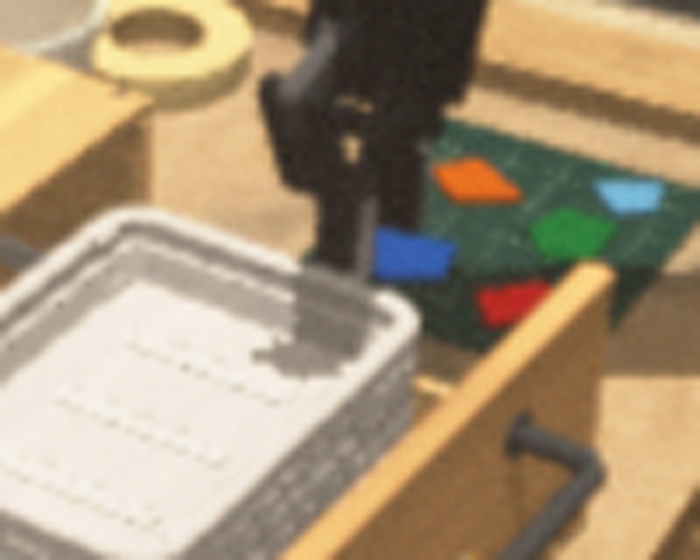

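Call:
servo_tool(
  targets="0 0 -0.03 0 0 0; 0 0 -0.06 0 0 0; 0 0 -0.09 0 0 0; 0 0 -0.095 0 0 0; 0 0 -0.095 0 0 0",
)

```text
time: 9.05
tool_pos: [0.4655, 0.1854, 0.093]
orientation: [0.735, 0.678, -0.0, -0.0]
contact_force: [0.7, -0.1, -0.2]
opening: 0.0327
```

Call:
servo_tool(
  targets="0 0 0 0 0 0; 0 0 0 0 0 0; 0 0 0 0 0 0; 0 0 0 0 0 0; 0 0 0 0 0 0",
  gripper=1,
  grip_force=40,
)

```text
time: 9.55
tool_pos: [0.4662, 0.1857, 0.0938]
orientation: [0.735, 0.678, 0.001, 0.0]
contact_force: [-0.2, -1.2, 2.6]
opening: 0.0076
```

Run:
```python
from h import *
s=env.sense();print(s['tool_pos'],s['contact_force'],s['wrist_torque'],s['opening'])
b=cap('scene','scene7')
cv2.imwrite('pics/c7.png',cv2.resize(b['image'][170:250,270:370,::-1],None,fx=7,fy=7,interpolation=cv2.INTER_CUBIC))
```

```text
[0.46623048 0.18572911 0.09383604] [-0.17921538 -1.17432428  2.61155263] [-0.08174853  0.0939622  -0.07556074] 0.0076039220387926956
```

View pics/c7.png

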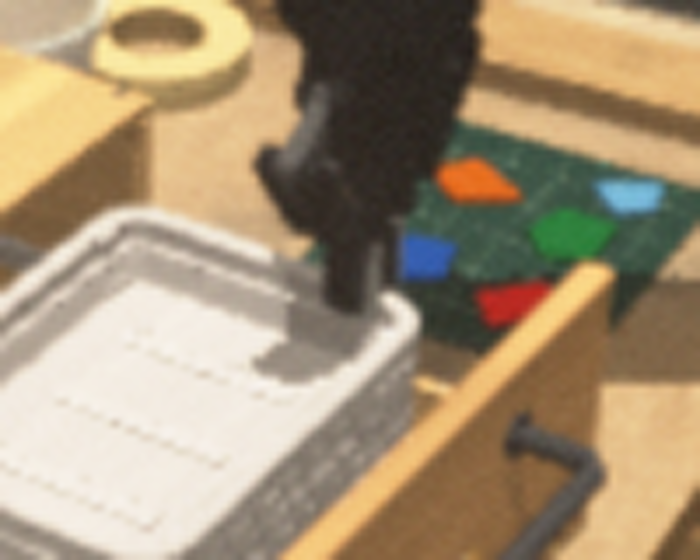

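Call:
servo_tool(
  targets="0 0 0 0 0 0; 0 0 0 0 0 0; 0 0 0.003 0 0 0; 0.001 0.001 0.024 -0.042 0.037 0; 0.001 0.001 0.043 -0.083 0.073 0",
  grip_force=100,
)

```text
time: 10.1
tool_pos: [0.4653, 0.1852, 0.1055]
orientation: [0.735, 0.677, -0.029, 0.003]
contact_force: [-0.2, -0.1, -2.2]
opening: 0.0053
```

Call:
servo_tool(
  targets="0 0 0.01 -0.02 0.018 0; 0.001 0.001 0.02 -0.041 0.036 0; 0.002 0.002 0.03 -0.062 0.055 0; 0.003 0.003 0.04 -0.083 0.073 0; 0.003 0.003 0.04 -0.083 0.073 0",
)

```text
time: 10.6
tool_pos: [0.4677, 0.1871, 0.1187]
orientation: [0.734, 0.677, -0.055, 0.006]
contact_force: [0.2, 0.2, -1.3]
opening: 0.0053
```

Run:
```python
from h import *
from scipy.spatial.transform import Rotation as R
s=env.sense();print(s['tool_pos'],s['contact_force'],s['wrist_torque'],s['opening'],(R.from_quat(s['orientation'])*R.from_quat([.735,.678,0,0]).inv()).as_rotvec())
b=cap('scene','scene8')
cv2.imwrite('pics/c8.png',cv2.resize(b['image'][170:280,230:370,::-1],None,fx=5.5,fy=5.5,interpolation=cv2.INTER_CUBIC))
```

```text
[0.46766618 0.18711413 0.11865119] [ 0.20240451  0.24930851 -1.31792332] [ 0.07780971 -0.36530714 -0.07203318] 0.005259638254773753 [-0.08289865  0.07205607 -0.00109173]
```

View pics/c8.png

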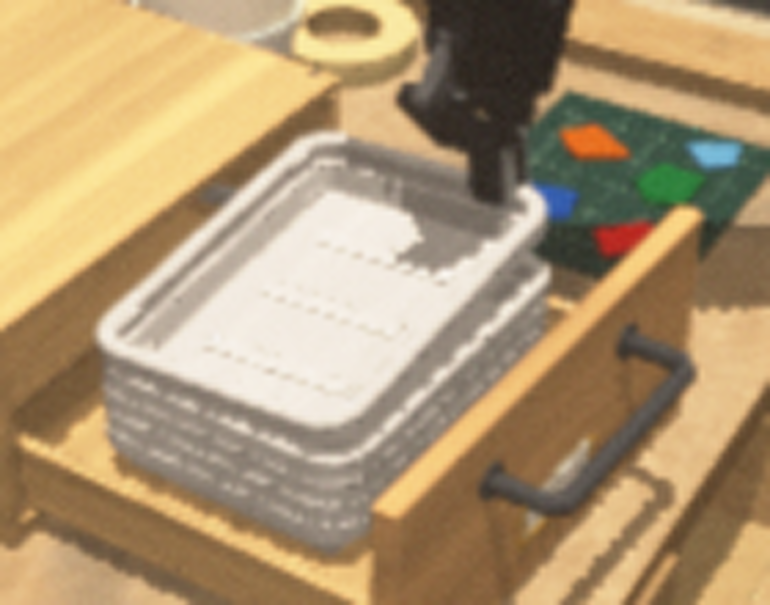

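Call:
servo_tool(
  targets="0.001 0.001 0.012 -0.024 0.021 0; 0.002 0.002 0.024 -0.048 0.042 0; 0.003 0.004 0.035 -0.072 0.063 0; 0.004 0.005 0.047 -0.096 0.085 0; 0.006 0.007 0.058 -0.12 0.106 0",
)

```text
time: 11.15
tool_pos: [0.4684, 0.1889, 0.1358]
orientation: [0.732, 0.675, -0.096, 0.01]
contact_force: [-0.2, -0.3, -1.3]
opening: 0.0054
```

Call:
servo_tool(
  targets="0.001 0.002 0.011 -0.024 0.021 0; 0.003 0.004 0.022 -0.048 0.042 0; 0.005 0.006 0.033 -0.072 0.063 0; 0.007 0.008 0.044 -0.096 0.085 0; 0.009 0.011 0.055 -0.12 0.106 0",
)

```text
time: 11.65
tool_pos: [0.4714, 0.1922, 0.1523]
orientation: [0.729, 0.671, -0.135, 0.014]
contact_force: [0.4, 0.0, -1.4]
opening: 0.0057
```

Run:
```python
from h import *
from scipy.spatial.transform import Rotation as R
s=env.sense();print(s['tool_pos'],s['contact_force'],s['wrist_torque'],s['opening'],(R.from_quat(s['orientation'])*R.from_quat([.735,.678,0,0]).inv()).as_rotvec())
b=cap('scene','scene9')
cv2.imwrite('pics/c9.png',cv2.resize(b['image'][170:280,230:370,::-1],None,fx=5.5,fy=5.5,interpolation=cv2.INTER_CUBIC))
```

```text
[0.47143502 0.19221491 0.15232449] [ 0.41853164  0.01414174 -1.36460176] [ 0.19375064 -0.23462923 -0.01582089] 0.005670715881618937 [-0.20410001  0.17979322 -0.00099922]
```

View pics/c9.png

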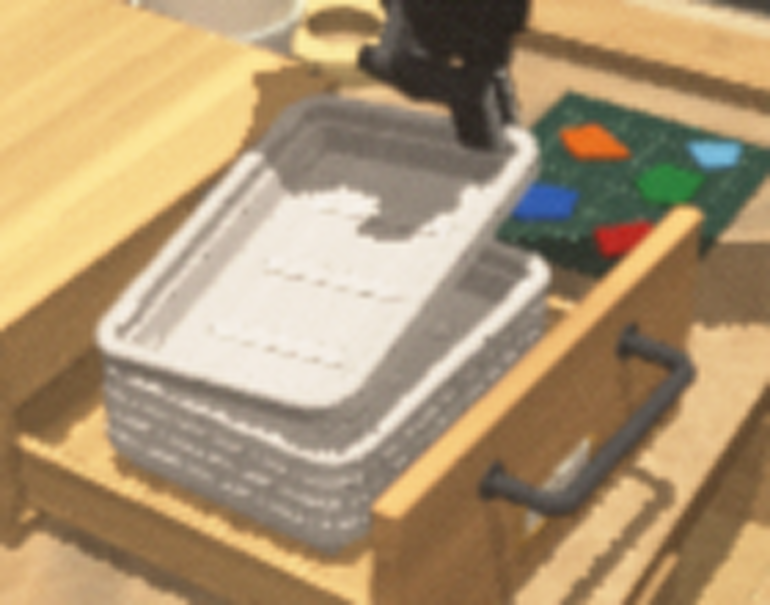

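Call:
servo_tool(
  targets="0 0 0.015 0 0 0; 0 0 0.03 0 0 0; 0 0 0.045 0 0 0; 0 0 0.06 0 0 0; 0 0 0.075 0 0 0",
)

```text
time: 12.2
tool_pos: [0.4714, 0.192, 0.1751]
orientation: [0.729, 0.671, -0.134, 0.014]
contact_force: [0.5, 0.2, -1.3]
opening: 0.0053
```

Call:
servo_tool(
  targets="0 0 0.03 0 0 0; 0 0 0.06 0 0 0; 0 0 0.09 0 0 0; 0 0 0.12 0 0 0; 0 0 0.15 0 0 0",
)

```text
time: 12.7
tool_pos: [0.4715, 0.1921, 0.2205]
orientation: [0.729, 0.671, -0.134, 0.014]
contact_force: [0.3, -0.7, -1.1]
opening: 0.0054
```

Run:
```python
from h import *
from scipy.spatial.transform import Rotation as R
s=env.sense();print(s['tool_pos'],s['contact_force'],s['wrist_torque'],s['opening'],(R.from_quat(s['orientation'])*R.from_quat([.735,.678,0,0]).inv()).as_rotvec())
b=cap('scene','scene10')
cv2.imwrite('pics/c10.png',cv2.resize(b['image'][130:280,220:380,::-1],None,fx=4,fy=4,interpolation=cv2.INTER_CUBIC))
```

```text
[0.47148231 0.19214314 0.22052814] [ 0.33618574 -0.65408744 -1.12374446] [ 0.10272082 -0.18525019 -0.0087207 ] 0.005383955454448268 [-0.20280989  0.17858467 -0.00114153]
```

View pics/c10.png

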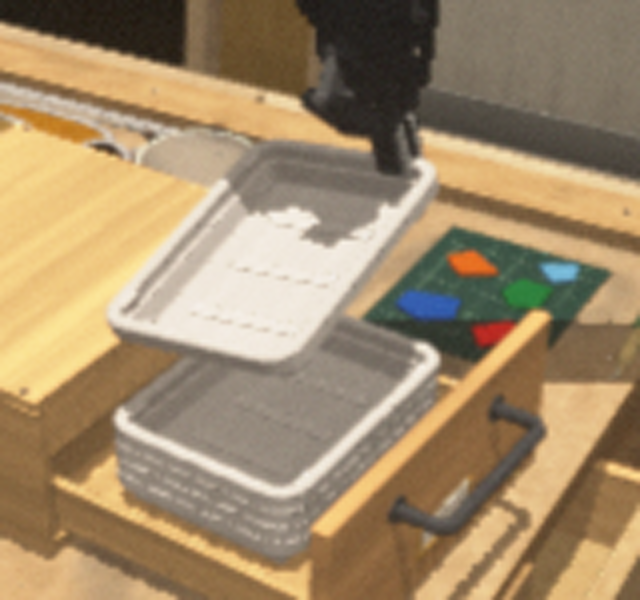

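Call:
servo_tool(
  targets="0 0 0.04 0.08 -0.07 0; 0 0 0.07 0.16 -0.14 0; 0 0 0.1 0.24 -0.21 0; 0 0 0.1 0.33 -0.29 0; 0 0 0.1 0.406 -0.357 0",
)

```text
time: 13.25
tool_pos: [0.4715, 0.1917, 0.2502]
orientation: [0.736, 0.677, 0.001, -0.0]
contact_force: [-0.6, -0.8, -1.6]
opening: 0.0053
```

Call:
servo_tool(
  targets="-0.005 -0.04 0 0 0 0; -0.015 -0.12 0 0 0 0; -0.025 -0.22 0 0 0 0; -0.035 -0.32 0 0 0 0; -0.05 -0.43 0 0 0 0",
)

```text
time: 13.75
tool_pos: [0.456, 0.0602, 0.2494]
orientation: [0.736, 0.677, -0.001, 0.0]
contact_force: [0.4, -0.9, -0.6]
opening: 0.0055
```

Call:
servo_tool(
  targets="-0.015 -0.11 -0.05 0 0 0; -0.025 -0.22 -0.1 0 0 0; -0.035 -0.35 -0.15 0 0 0; -0.04 -0.45 -0.2 0 0 0; -0.05 -0.54 -0.23 0 0 0",
)

```text
time: 14.25
tool_pos: [0.4395, -0.1025, 0.1797]
orientation: [0.736, 0.677, -0.001, -0.001]
contact_force: [0.6, 0.1, -1.5]
opening: 0.0053
```

Run:
```python
from h import *
from scipy.spatial.transform import Rotation as R
s=env.sense();print(s['tool_pos'],s['contact_force'],s['wrist_torque'],s['opening'],(R.from_quat(s['orientation'])*R.from_quat([.735,.678,0,0]).inv()).as_rotvec())
a=cap('top','top11');b=cap('scene','scene11')
cv2.imwrite('pics/c11.png',np.hstack([cv2.resize(a['image'][150:330,280:460,::-1],(400,400)),cv2.resize(b['image'][120:260,260:400,::-1],(400,400))]))
```

```text
[ 0.4395183  -0.10251135  0.17967493] [ 0.59631591  0.13800836 -1.51813607] [-0.115526    0.10267951 -0.01386995] 0.0053222340419804975 [-0.0011283   0.00287807 -0.00394836]
```

View pics/c11.png

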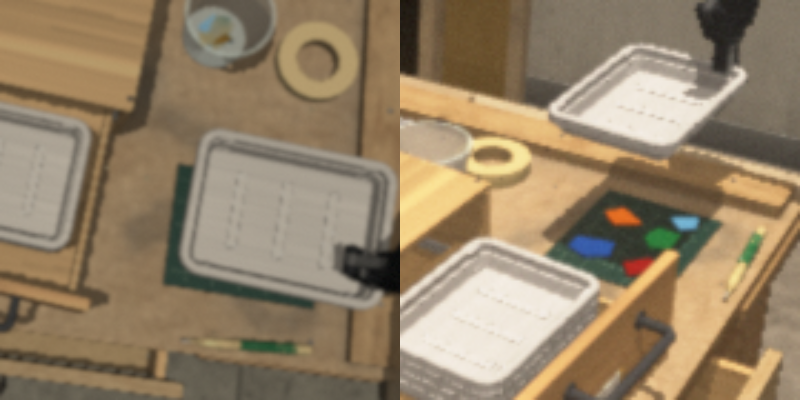

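Lower 50 mm, settle, and verify.

Call:
servo_tool(
  targets="0 0 -0.04 0 0 0; 0 0 -0.08 0 0 0; 0 0 -0.12 0 0 0; 0 0 -0.15 0 0 0; 0 0 -0.16 0 0 0",
)

```text
time: 14.85
tool_pos: [0.4403, -0.0982, 0.131]
orientation: [0.735, 0.678, -0.002, -0.001]
contact_force: [0.0, -0.9, -2.3]
opening: 0.005
```

Call:
servo_tool(
  targets="0 0 0 0 0 0; 0 0 0 0 0 0; 0 0 0 0 0 0; 0 0 0 0 0 0; 0 0 0 0 0 0",
)

```text
time: 15.35
tool_pos: [0.4417, -0.0989, 0.1329]
orientation: [0.735, 0.678, 0.0, 0.0]
contact_force: [-0.1, 0.1, -1.6]
opening: 0.0055
```

Run:
```python
from h import *
s=env.sense();print(s['time'],s['tool_pos'],s['contact_force'],s['wrist_torque'],s['opening'],abs(s['qvel']).max())
a=cap('top','top12');b=cap('scene','scene12')
cv2.imwrite('pics/c12.png',np.hstack([cv2.resize(a['image'][150:330,280:460,::-1],(400,400)),cv2.resize(b['image'][120:260,260:400,::-1],(400,400))]))
```

```text
15.35 [ 0.44170501 -0.09886831  0.13292234] [-0.14127328  0.12709753 -1.56674814] [-0.14278402  0.06628566 -0.00364421] 0.005521666245649877 0.0029905601005698725
```

View pics/c12.png

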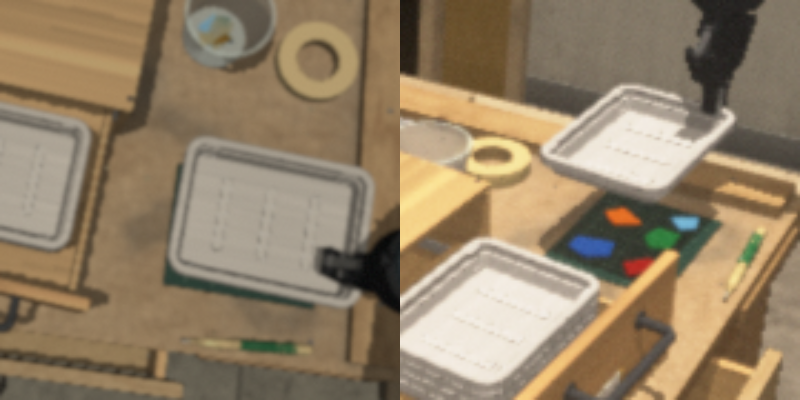

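View pics/top12.png

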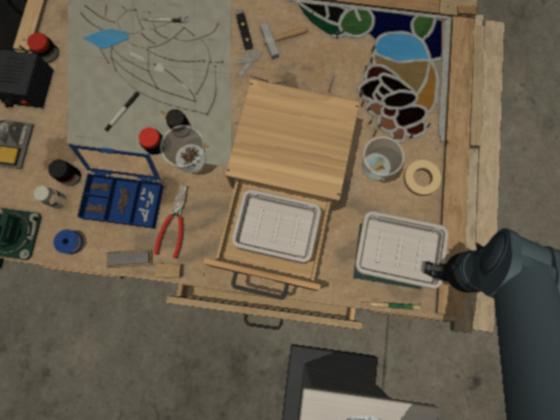

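Run:
```python
from h import *
T=load('top12');S=load('scene12')
m=[onz(T,279.7+x/2.222,149.7+y/2.222,.141) for x,y in[(187,134),(377,166),(360,308),(166,274)]]
print(np.mean(m,0),[q.round(3) for q in m])
for x,y in[(188,134),(376,166),(362,308),(168,274)]: pass
sc=[(537-400,152),(625-400,82),(735-400,120),(655-400,195)]
k=400/140
# order BL,BR,FR,FL in scene
for (a,b),(c,d) in zip([(187,134),(377,166),(360,308),(166,274)],sc): print(tri([(T,(279.7+a/2.222,149.7+b/2.222)),(S,(259.7+c/k,119.7+d/k))])[0].round(3))
a=load('top12')['image'];b=load('top0')['image']
cv2.imwrite('pics/h12.png',cv2.resize(a[225:305,200:330,::-1],None,fx=6,fy=6,interpolation=cv2.INTER_CUBIC))
```

```text
[ 0.48823698 -0.01082823  0.141     ] [array([0.563, 0.081, 0.141]), array([ 0.556, -0.111,  0.141]), array([ 0.413, -0.102,  0.141]), array([0.421, 0.088, 0.141])]
[0.563 0.081 0.139]
[ 0.554 -0.113  0.137]
[ 0.417 -0.106  0.127]
[0.426 0.089 0.132]
```

View pics/h12.png

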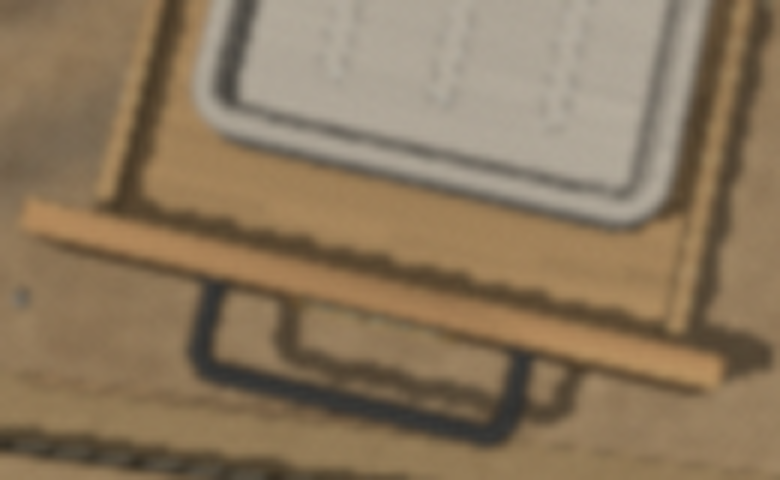

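Run:
```python
from h import *
T=load('top12')
p=onz(T,199.6+345/6,224.6+405/6,.092);q=onz(T,*(244.55+345/11,194.55+228/11),.092);print(p,q,p-q, (np.array([.5967,.2694])-p[:2])@[.9966,-.083]-.047)
```

```text
[0.35296063 0.29501984 0.092     ] [0.53407596 0.27700362 0.092     ] [-1.81115336e-01  1.80162226e-02 -1.11022302e-16] 0.19803710677914838
```

Run:
```python
from h import *
print(env.hand_in())
```

```text
the job is handed in; nothing more can be done
None
```

I handed the job in at about 15.5 s, with the gripper still holding the top tray over the mat. `hand_in` gave no verdict, so the results below are my own last checks.

**What I did:**
- **Drawer:** I pulled it by its handle until it met the stop, where the tool felt about 24 N.
- **Peel:** I gripped the top tray's right rim near its front corner, about 8 mm deep. I turned it up about the opposite corner to roughly 0.27 rad, then lifted it off.
- **Carry:** I levelled the tray and carried it over the mat.

**Last checks:**
- **Tray position:** its middle is about 6 mm from the mat's middle, with the underside about 11 cm above the bench.
- **Tray level and still:** the tool's turn since the grasp is close to zero, and the arm is almost still. The wrist carries only about 1.6 N, which is the tray's own weight.
- **Drawer and stack:** the camera puts the drawer about 0.198 m out, and the other trays look flat in it.
- **Bystanders:** the pot, glass cutter and setting block look unmoved. I judged this by eye and did not measure it.

**Checks that disagreed:**
- **Heights from two views:** most came out 3 to 7 mm off the stated ones; the handle bar, for example, measured 92 to 98 mm. The front right corner of the held tray came out up to 14 mm lower than expected. I put this down to picking pixels by hand on blurred, rounded edges.
- **Handle contact:** there was about 12 N of unplanned upward contact while lowering onto the handle. While pulling, I lifted on the bar by up to about 21 N. Both were below the 40 N limit.

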